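# Clamp a wafer carrier on the inspection fixture

## Task

Push the wafer carrier along the black fixture until it is fully home against the blue stop. Then push the red clamp arm down its post until its foot is firmly on the carrier, and turn the orange handle clockwise (seen from above) half a turn so that the carrier is held tight, and let go. Do not touch the wafer, and leave the bottle, the cassette and the jar where they are.

Things in the scene. Friction and masses are not known exactly. Their poses are not given: they have to be found in the camera images.
- fixture: Fixed black clamping base, 116 (x) x 310 (y) x 20 mm high, origin under its centre. Along both long sides runs an aluminium guide rail (inner faces at x = +-48 mm, top 32 mm above the table); the carrier slides between them along the fixture's y, to +y until it meets the blue stop. The -y end is open.
- stop (a point): Middle of the top inner edge of the blue stop bar across the base's +y end: face at fixture y = +135 mm, top 45 mm above the table, 20 mm thick.
- post_top (a point): Top centre of the clamp's fixed upright steel post (16 x 24 mm, 200 mm above the table), beside the base at fixture x = +130, y = +80 mm. The red arm's collar (37 x 40 mm) slides on it; the arm reaches from it in fixture -x, so that the screw axis stands over fixture x = 0, y = +80 mm.
- carrier: Loose aluminium wafer carrier, 90 (x) x 170 (y) x 30 mm high, 0.5 to 1 kg, lying on the base (underside 20 mm above the table) between the rails, 3 mm play each side, axes along the fixture's. Origin under its centre, at fixture y = +50 mm when home. A black rubber pad (60 x 50 mm, top 33 mm above the underside) at carrier y = +30 mm takes the clamp foot. Push its flat, free -y end face.
- wafer: Purple silicon wafer, 72 mm across, 2 mm thick, fixed on top of the carrier, centred at carrier y = -40 mm; origin at the centre of its underside, 30 mm above the carrier's underside. Not to be touched.
- press_spot (a point): Flat, free top face of the red clamp arm (26 mm wide, 22 thick), 64 mm from the post axis and 66 mm from the screw axis: push here, not on the handle. The arm slides stiffly (2 to 5 N) and stays where left; it starts 25 to 57 mm too high. Once the foot is on the carrier, a push of 10 to 20 N tilts it nose-up a little (under a degree) and wedges its collar on the post, so that it holds by itself.
- jaw (a joint): How far the clamp arm has slid down its post, m (0 = top, 0.070 = bottom; the foot meets the carrier's pad at about 0.057).
- screw: Upright clamp screw at the arm's free end, with a black round foot (28 mm across) below the arm and the orange handle above it. Origin on the screw axis at the arm's mid-height, 42 mm above the foot's underside and 47 mm below the middle of the handle.
- foot (a point): Centre of the underside of the clamp foot, on the screw axis.
- handle_grip (a point): Middle of the orange handle on top of the screw: an upright paddle 70 mm long, 12 mm thick, 26 mm high (13 mm above and below this point). The point's x axis runs along the paddle's length, its y axis through its thickness, its z axis up the screw. The paddle turns about z; its top is 49 mm above the arm's top face.
- handle (a joint): Turn of the handle, rad, growing clockwise seen from above, 0 to 6.28; it starts at 0 to 0.6. Each rad drives the screw and foot down 1 mm against the arm; the friction is light (0.06 N m) and the screw does not turn back by itself. With the foot already firmly on the carrier, half a turn from there clamps it well (15 to 20 N).
- bottle: White plastic bottle with blue cap, 64 mm across, 160 mm tall, origin under its centre. Bystander.
- cassette: Blue open wafer cassette box, 120 x 140 x 70 mm, origin under its centre. Bystander.
- jar: Amber glass jar with black cap, 70 mm across, 70 mm tall, origin under its centre. Bystander.
Things that resemble listed ones, but are neither listed nor needed, are in the scene too. Of the things that look like the carrier, the smaller one is meant.

How it is judged (in metres and radians):
On the way, in this order (a step that is already met when the one before it is completed fails the run):
1. the carrier is home against the blue stop, within 3 mm (y of carrier in the frame of fixture above 0.047 m), for 0.2 s.
2. the clamp arm has been slid down so that its foot presses on the carrier (contact force between screw and carrier above 1.5 N and value of joint jaw above 0.05 m and y of carrier in the frame of fixture above 0.047 m), for 0.2 s.
3. the handle has been screwed tight (value of joint handle above 2.2 rad and contact force between screw and carrier above 10 N), for 0.2 s.
At the end, for the whole second after the job is handed in: The carrier is home within 3 mm of the stop and at rest, the clamp arm is down, the handle stands at 2.2 rad or more clockwise, and the foot presses the carrier with more than 10 N by itself (all of step 3 and y of carrier in the frame of fixture above 0.047 m and value of joint jaw above 0.05 m and linear speed of carrier below 0.01 m/s); the robot touches nothing.
It fails at once if the robot touches the wafer (over 1 N) (contact force between any of the fingers, the arm and wafer above 1 N).
It fails at once if a bystander is moved more than 20 mm (distance of any of bottle, cassette, jar from where it was at the start of the episode above 0.02 m).
It also fails if it takes over 69 s, if anything falls off the work surface, if the arm or the gripper's body presses on something with over 40 N, if the wrist force passes 120 N, or if a joint passes its speed limit or range.

## Robot

A 6-joint arm with a two-finger parallel gripper is mounted at the origin on the work surface. World frame = base frame: x ahead of the robot, y to its left, z up, the work surface at z = 0. Lengths are in m, angles in degrees, forces in N, time in s.
With the tool pointing down it reaches from about 0.325 to 0.9 m from the base axis. Payload 3.5 kg.
Tool frame: the origin (TCP) lies between the finger pads; the fingertips stand ahead of it and the grasp point (between the pads) lies 6 mm ahead of it (ctrl.finger_overhang is the z of the fingertips in the tool frame, in m); z points along the fingers, y is the line along which they close (so a half turn about z gives the same grasp; the last joint's range is limited). The gripper opens to 85 mm and grips with 20 to 120 N. Pads are 22 mm wide; open, the fingers measure 114 mm over their backs; the gripper's body (76 mm by 85 mm) begins 54 mm behind the grasp point. The pads swing forward as they close: fully open they stand 13 mm farther back than shut.
Start: joints at [-79.263, 15.837, -1.513, 72.651, 0, 84.076], TCP at [0.179, -0.599, 0.256] pointing down, gripper open.
Joint ranges: [-178.77, 178.77], [-48.84, 107.48], [-61.69, 71.31], [-111.58, 123.2], [-90, 87.43], [-180, 180]. Speed limits (degrees/s): [147.25, 147.25, 180, 180, 180, 180].

## Interface

Orientations are given as [roll, pitch, yaw] about the fixed x, y, z axes, in that order (R = Rz(yaw) Ry(pitch) Rx(roll)).
In Python, from bench import monitor, imaging, ticket, spotter, ctrl gives the robot as it stands.
- The arm moves only by the tool drive_tool, never from a script. Its argument "commands" is a list of rows, each a list of 6 numbers: the shift along the tool's x, y, z in units of 40 mm (1.0 is 40 mm), then the turn, a rotation vector about the tool's x, y, z in units of 8 degrees (1.0 is 8 degrees). A call has 1 to 5 rows; each row shifts and turns the commanded pose from where the row before left it, along the tool's axes as they then stand; what a row does not reach is not made up. A row lasts 1/10 s, in which the tool goes at most 50 mm and 8.59 degrees, less where a joint would pass 70% of its speed; a pose out of reach is approached as far as the arm can. A call is refused whole if a number of a shift passes 1 or a number of a turn 1, either way. A call with a gripper value outside its range is refused whole. "gripper" is the closure, from -1 (fully open) to 1 (shut), set as the call begins (left out, the last holds). The fingers move at their own pace and stop on an object; the grip force is fixed at half the most. Time passes only in rows, so rows that do not move let the fingers close. It gives the time, the measured TCP pose, the force, the opening and the grip force at its end, in the units of the state.
- monitor.sense(): the state, without advancing time (a new reading comes with each control period).
- imaging.camera(name): name is "scene" or "top"; returns the picture (384x512x3 uint8, red, green, blue); there is no depth.
- imaging.camera_params(name): a dict with "mtx" (3x3 intrinsics, pixels), "k1" (the pictures are not rectified: a ray, as slopes to the right and down, at radius r is drawn at 1 + k1 r^2 times it, then the intrinsics apply), "extrinsics" (4x4, takes a point from world to camera coordinates). Camera axes: x right, y up, looking along -z (the intrinsics and any distortion apply to the point x, -y, -z); pixel columns grow to the right and rows downward; lengths in m; the calibration is good to about 2 mm. A picture is of the moment at which its call begins. camera_params takes no time and is no camera call.
- ticket.close_job(): hands the job in; it is judged then, once.
Trained networks look in the newest picture that a camera, given by its name, has taken for a name from the list of things; names that differ only in an ending like _2 or _b are one class to them, and where a whole thing is asked for, a point or a joint stands for the part that bears it (a point fixed in the world has none). Each returns a list of dicts, best first, with "conf" (0 to 1); they miss things now and then, are a little off and sometimes report something else, mostly with a low value. They report only what shows in the picture. A call takes as long as a camera call. They do not tell look-alikes from the thing itself.
- spotter.silhouettes(camera, query): "region" (384x512 bool, what is visible of it) and "extent" ([centre column, centre row, width, height] in pixels, round what is visible of it).
- spotter.pinpoint(camera, query): "point" ([row, column] in pixels: a listed point, or the origin of a listed thing).
The state is a dict: "time": time; "joints": joint angles; "qd": joint speeds; "tau": joint torques, N m; "ee_pos": TCP position; "eef_rot": TCP orientation; "ft_force": force on the tool from outside, world axes, zero at the start; "moment": the same for the moment, N m; "width": opening from 0.0 (shut) to 1.0 (fully open); "finger_force": force on a finger pad.
Only numpy, scipy, OpenCV 4.12 (cv2) and the standard library are available. Lean on these libraries where they do the work, as an engineer would, in place of code of your own. Each camera call takes 0.05 s, during which the arm holds its last target. There are 200 camera calls.

## Working session

There is one attempt and no reset: what is moved stays moved. The work goes in short steps, Python scripts to look and compute and a tool call to move; the robot and the scene stay as the last step left them, time stands still between calls to the robot, and variables do not carry over. Pictures are saved under pics/ and viewed, at most 10 in all, crops included, and the job is handed in when it is done.

Besides the shell and the picture viewer there is one more tool, called as name([rows], argument=value, ...), one row to a line, values as JSON. drive_tool: Moves the arm, as the interface text tells. Its arguments: {"type":"object","properties":{"commands":{"type":"array","items":{"type":"array","items":{"type":"number"}}},"gripper":{"type":"number"}},"required":["commands"]}

```bash
mkdir -p pics
python3 - <<'E'
from bench import monitor, imaging, ticket, spotter, ctrl
import cv2,numpy as np
print(monitor.sense(), ctrl.finger_overhang)
ims=[]
for c in ("scene","top"):
    im=imaging.camera(c); ims.append(im)
    p=imaging.camera_params(c); print(c,p)
    cv2.imwrite(f'pics/{c}0.png',cv2.resize(im[:,:,::-1],None,fx=1.5,fy=1.5,interpolation=cv2.INTER_CUBIC))
    for q in ("fixture","stop","post_top","carrier","wafer","press_spot","screw","foot","handle_grip","bottle","cassette","jar"):
        print(c,q,[(np.round(d["point"]).tolist(),round(d["conf"],2)) for d in spotter.pinpoint(c,q)][:4])
E
```

```text
{'time': 0.0, 'joints': array([-7.92627138e+01,  1.58794072e+01, -1.59839841e+00,  7.26494512e+01,
       -1.41004818e-03,  8.40749571e+01]), 'qd': array([ 0.03206502, -0.02455938,  0.02424017, -0.03065071,  0.04035853,
        0.08171719]), 'tau': array([ 1.34351092e-03, -4.45514703e+01,  2.95198524e+01,  1.64154317e-02,
       -3.31334968e-05,  8.89733258e-06]), 'ee_pos': array([ 0.17904914, -0.59805288,  0.2551426 ]), 'eef_rot': array([-1.79873277e+02, -1.17338502e-02,  1.66623177e+01]), 'ft_force': array([-0.32352088,  0.51607254,  0.57719074]), 'moment': array([ 0.00848779, -0.00469638, -0.02751532]), 'finger_force': 0.0, 'width': 1.0032956172040175} 0.025
scene {'mtx': array([[373.27787968,   0.        , 260.87727845],
       [  0.        , 373.27787968, 194.1389927 ],
       [  0.        ,   0.        ,   1.        ]]), 'k1': -0.11361192838351088, 'extrinsics': array([[ 0.13419696,  0.99087309, -0.01271575, -0.14240987],
       [-0.56254899,  0.08673893,  0.82220131,  0.19774356],
       [ 0.8158001 , -0.10318368,  0.56905476, -1.69149557],
       [ 0.        ,  0.        ,  0
[... 800 characters left out ...]
,  0.00328309,  0.01417872],
       [ 0.97307468,  0.07834469,  0.21676665, -0.64747146],
       [-0.21633615, -0.01404384,  0.97621793, -1.08646842],
       [ 0.        ,  0.        ,  0.        ,  1.        ]])}
top fixture [([246.0, 266.0], 0.89)]
top stop [([236.0, 224.0], 0.66)]
top post_top [([185.0, 250.0], 0.88)]
top carrier [([174.0, 314.0], 0.96), ([249.0, 282.0], 0.78)]
top wafer [([250.0, 294.0], 0.85), ([177.0, 300.0], 0.75)]
top press_spot [([213.0, 247.0], 0.9)]
top screw [([235.0, 239.0], 0.45)]
top foot []
top handle_grip [([235.0, 244.0], 0.57)]
top bottle [([192.0, 382.0], 0.98), ([174.0, 177.0], 0.33)]
top cassette [([239.0, 119.0], 0.82)]
top jar [([177.0, 178.0], 0.58)]
```

View pics/scene0.png

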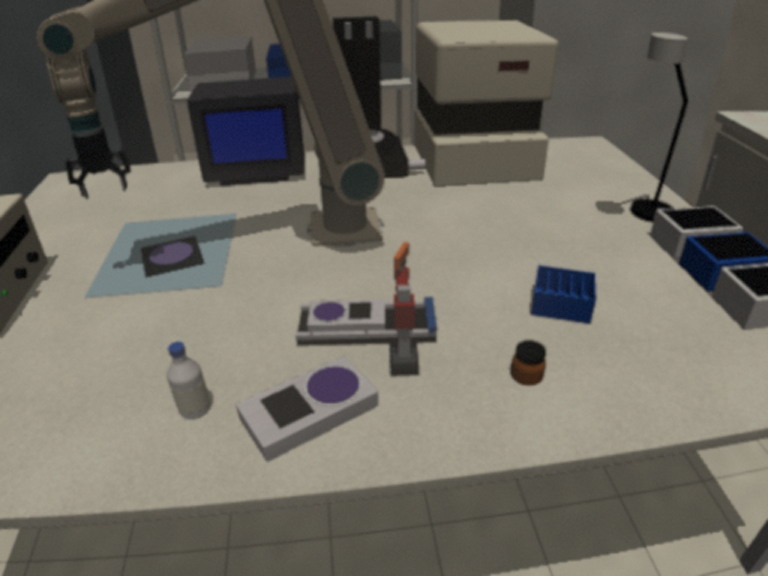

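View pics/top0.png

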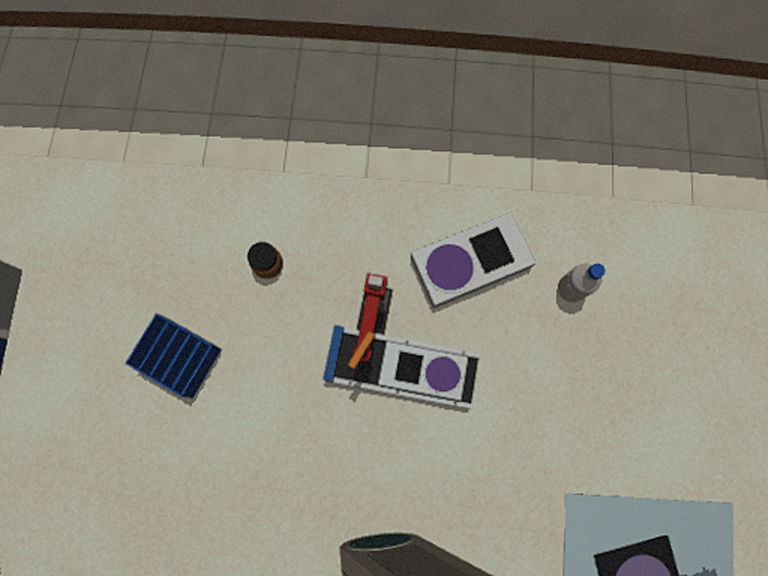

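The scene picture shows the fixture at about (244,213), with a carrier in it. The clamp is at (268,200), and a larger look-alike lies on the table at (205,270). In the top picture the two candidates are (282,249), inside the fixture, and (314,174), loose on the table. The first is the smaller one and lies between the rails, so it fits the description. I'll confirm it in a crop and fit the poses.

```bash
cat > h.py <<'E'
from bench import monitor, imaging, ticket, spotter, ctrl
import cv2,numpy as np
from scipy.optimize import least_squares
P={c:imaging.camera_params(c) for c in ("scene","top")}
def proj(c,X):
    p=P[c]; X=np.atleast_2d(X); E=p["extrinsics"]; C=X@E[:3,:3].T+E[:3,3]
    s=np.c_[C[:,0],-C[:,1]]/(-C[:,2:]); s=s*(1+p["k1"]*(s**2).sum(1,keepdims=True))
    return s@p["mtx"][:2,:2].T+p["mtx"][:2,2]
def tri(uv): # dict cam->(u,v)
    r=least_squares(lambda X:np.concatenate([proj(c,X)[0]-uv[c] for c in uv]),[0.55,0,0.1]); return r.x,np.abs(r.fun).max()
def onz(c,uv,z):
    return least_squares(lambda a:proj(c,[a[0],a[1],z])[0]-uv,[0.55,0]).x
def F(fix,pts):
    pts=np.atleast_2d(pts); c,s=np.cos(fix[2]),np.sin(fix[2])
    return np.c_[fix[0]+c*pts[:,0]-s*pts[:,1],fix[1]+s*pts[:,0]+c*pts[:,1],pts[:,2]]
def pts(c,q,n=3): 
    return [(np.array(d["point"])[::-1],d["conf"]) for d in spotter.pinpoint(c,q)][:n]
E
python3 - <<'E'
from h import *
a=imaging.camera("scene");b=imaging.camera("top")
np.save('a0.npy',a);np.save('b0.npy',b)
A=cv2.resize(a[155:255,185:305,::-1],None,fx=5,fy=5,interpolation=cv2.INTER_CUBIC)[:,:,:]
B=cv2.resize(b[170:280,205:330,::-1],None,fx=5,fy=5,interpolation=cv2.INTER_CUBIC)
cv2.imwrite('pics/cropA.png',A);cv2.imwrite('pics/cropB.png',B)
for q in ("stop","post_top","press_spot","handle_grip","screw"):
    uv={}
    for c in ("scene","top"):
        r=pts(c,q); 
        if r: uv[c]=r[0][0]
    print(q,{c:v.round(1) for c,v in uv.items()},tri(uv) if len(uv)==2 else '')
for q in ("carrier","wafer","fixture","handle_grip","stop"):
  for c in ("scene","top"):
    for d in spotter.silhouettes(c,q)[:2]:
        m=d["region"]; print(q,c,round(d["conf"],2),np.round(d["extent"],1),m.sum(), np.round(np.argwhere(m).mean(0)[::-1],2), cv2.minAreaRect(np.argwhere(m)[:,::-1].astype(np.float32)))
E
```

```text
stop {'scene': array([281.7, 204.9]), 'top': array([224.5, 238.3])} (array([0.5064632 , 0.14831036, 0.04604978]), np.float64(0.3513461572047163))
post_top {'top': array([249.9, 183.7])} 
press_spot {'scene': array([270.1, 191.8]), 'top': array([225.3, 235. ])} (array([0.50853601, 0.12704889, 0.10552846]), np.float64(6.067812033883115))
handle_grip {'scene': array([265.5, 171.1]), 'top': array([240.9, 234.3])} (array([0.50728789, 0.09321174, 0.18558004]), np.float64(0.32437522972838906))
screw {'scene': array([266.7, 181.3]), 'top': array([241. , 236.3])} (array([0.50623923, 0.09538291, 0.14617152]), np.float64(0.19284391669805245))
carrier scene 0.9 [206.2 272.4  93.1  70.7] 3548 [203.63 271.2 ] ((204.80003356933594, 269.60003662109375), (43.826927185058594, 89.44271850585938), 63.43495178222656)
carrier scene 0.76 [231.6 211.2  49.9  19.8] 956 [229.95 210.42] ((230.0362091064453, 210.26019287109375), (20.500579833984375, 50.5617561340332), 87.27368927001953)
carrier top 0.62 [282.1 247.5  60.1  36.3] 1585 [281.54 246.87] ((281.71600341796875, 246.81198120117188), (54.64950942993164,
[... 1110 characters left out ...]
.989601135253906), 11.689369201660156)
handle_grip scene 0.56 [265.6 170.5  12.1  14.4] 125 [266.87 170.91] ((267.19232177734375, 170.96151733398438), (8.59785270690918, 18.02775764465332), 33.6900634765625)
handle_grip top 0.47 [242.2 236.1  15.2  21.5] 123 [241.07 233.72] ((241.3076934814453, 233.96153259277344), (5.953666687011719, 24.68290901184082), 29.74488067626953)
stop scene 0.63 [243.3 206.2  94.3  92.3] 2507 [257.24 215.84] ((250.05377197265625, 219.65841674804688), (78.38594818115234, 97.57905578613281), 57.757537841796875)
stop top 0.56 [268.1 227.  102.5  89.4] 2593 [254.81 232.36] ((271.8852233886719, 226.06982421875), (99.77558898925781, 74.1900405883789), 11.956583976745605)
```

View pics/cropA.png

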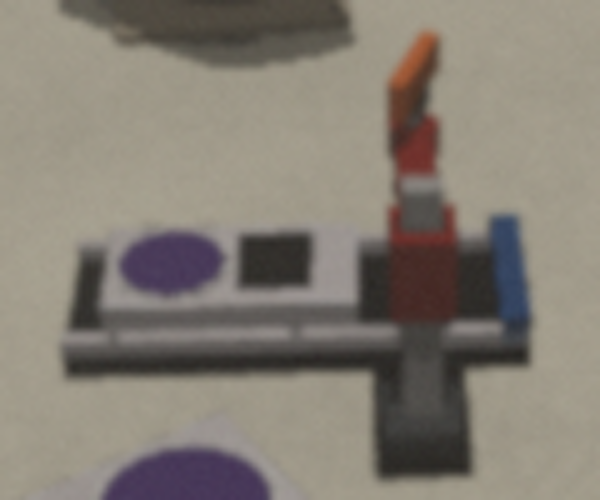

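View pics/cropB.png

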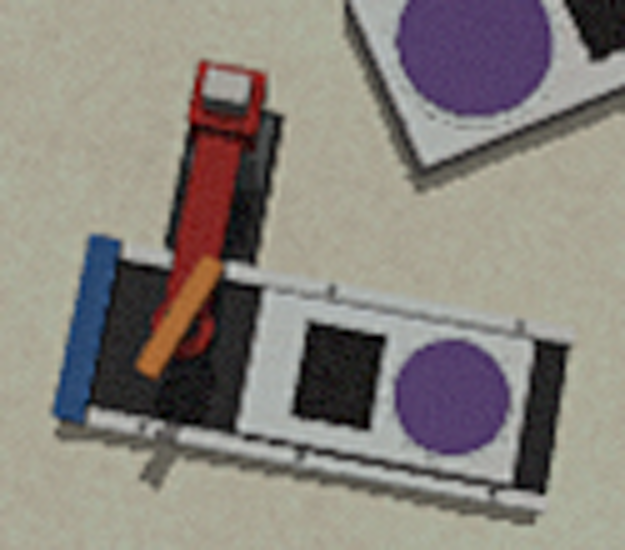

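Crop B confirms it: the carrier lies between the rails with its top running from (240,430) to (533,338). The handle slants, and the fixture's +y points image-left to the blue stop. The larger copy is the loose one at top right. Next I'll fit the poses.

```bash
cat > fit.py <<'E'
from h import *
B=lambda x,y:np.array([(x+.5)/5-.5+205,(y+.5)/5-.5+170]); A=lambda x,y:np.array([(x+.5)/5-.5+185,(y+.5)/5-.5+155])
S=[("top",B(122,240),(.058,.135,.045)),("top",B(88,420),(-.058,.135,.045)),("top",B(88,236),(.058,.155,.045)),("top",B(55,418),(-.058,.155,.045)),
("top",B(570,335),(.058,-.155,.032)),("top",B(545,510),(-.058,-.155,.032)),("top",B(227,85),(.13,.08,.2)),
("scene",A(421,183),(.13,.08,.2)),("scene",A(490,217),(-.058,.135,.045)),("scene",A(503,325),(.058,.135,.045)),("scene",A(65,345),(.058,-.155,.032))]
C=[("top",B(533,338),(.045,-.085,.05)),("top",B(517,487),(-.045,-.085,.05)),("top",B(262,290),(.045,.085,.05)),("top",B(240,430),(-.045,.085,.05)),
("top",B(452,397),(0,-.04,.052)),("top",B(340,375),(0,.03,.053)),
("scene",A(103,310),(.045,-.085,.05)),("scene",A(115,228),(-.045,-.085,.05)),("scene",A(360,303),(.045,.085,.05)),("scene",A(355,225),(-.045,.085,.05)),("scene",A(172,263),(0,-.04,.052)),("scene",A(275,260),(0,.03,.053))]
def f(p):
    r=[]
    for c,uv,X in S: r.append(proj(c,F(p,X))[0]-uv)
    for c,uv,X in C: r.append(proj(c,F(p,np.add(X,(0,p[3],0))))[0]-uv)
    return np.concatenate(r)
r=least_squares(f,[.52,.02,0,-.02],loss='soft_l1'); p=r.x
print(p,np.degrees(p[2])); print(f(p).reshape(-1,2).round(1).tolist())
# handle height/turn: top edges of paddle, jaw
q=[]
h,e=tri({"scene":np.array([266.2,170.8]),"top":np.array([241.0,234.0])}); print("handle mid",h,e,"axis",F(p,(0,.08,0)))
for z in (.17,.18,.19,.2):
  print(z,[proj(c,F(p,(0,.08,z)))[0].round(1).tolist() for c in ("scene","top")])
e1,e2=onz("top",B(211,260),.195),onz("top",B(146,370),.195); print(e1,e2,np.linalg.norm(e1-e2),(e1+e2)/2,np.degrees(np.arctan2(*(e1-e2)[::-1])))
np.save('fix.npy',p)
E
python3 fit.py
```

```text
[ 0.50097725  0.01586556 -0.10828054 -0.04302267] -6.204018168055294
[[-0.7, -0.4], [-1.5, 0.4], [-0.1, -0.8], [-1.3, -0.4], [0.9, -1.6], [0.1, 0.4], [-0.5, -0.2], [-0.4, -0.5], [-0.8, -1.2], [-0.8, -2.3], [-1.9, -0.9], [0.0, -0.4], [-1.4, -1.0], [-0.1, -1.0], [-1.2, -0.1], [-0.5, -0.5], [-0.7, -0.4], [-1.5, -0.9], [-1.3, -0.5], [-0.9, -0.8], [-0.3, -1.2], [-0.7, -0.6], [-0.5, -0.7]]
handle mid [0.50808167 0.09395432 0.18697975] 0.10931257363341729 axis [[0.50962277 0.09539703 0.        ]]
0.17 [[266.6, 175.6], [240.6, 234.1]]
0.18 [[266.6, 172.9], [240.5, 233.7]]
0.19 [[266.6, 170.2], [240.4, 233.2]]
0.2 [[266.6, 167.5], [240.3, 232.8]]
[0.54189758 0.08065164] [0.47996304 0.11029281] 0.06866211088201846 [0.51093031 0.09547223] -25.575247043648
```

```bash
cat > g.py <<'E'
# usage: g.py fx fy z yaw_rel_fixture  -> remaining shift (units of 40 mm, current tool axes) and turn (units of 8 deg about tool z)
import sys
from h import *
from scipy.spatial.transform import Rotation as R
fx,fy,z,yr=map(float,sys.argv[1:5]); p=np.load('fix.npy'); s=monitor.sense()
T=R.from_euler('xyz',s["eef_rot"],degrees=True); t=F(p,(fx,fy,z))[0]
d=T.inv().apply(t-s["ee_pos"])/.04
W=R.from_euler('xyz',[180,0,np.degrees(p[2])+yr],degrees=True)
a=s["ee_pos"][:2]-p[:2]; c,sn=np.cos(p[2]),np.sin(p[2])
print("t",round(s["time"],2),"shift",d.round(3),"turn",((T.inv()*W).as_rotvec(degrees=True)/8).round(3),"| now fix",np.round([c*a[0]+sn*a[1],-sn*a[0]+c*a[1],s["ee_pos"][2]],4),"F",s["ft_force"].round(1),"j",s["joints"].round(0),"w",round(float(s["width"]),2),ctrl.finger_overhang)
E
echo
```

```text
(no output)
```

drive_tool([
  [0,0,0,0,0,-1],
  [0,0,0,0,0,-1],
  [0,0,0,0,0,-1],
  [0,0,0,0,0,-1],
  [0,0,0,0,0,-1],
], gripper=1)

```text
time: 2.9
ee_pos: [0.1792, -0.5988, 0.2563]
eef_rot: [180.0, -0.0, 57.0]
ft_force: [0.4, 0.3, 0.9]
width: 0.145
finger_force: 0.0
```

drive_tool([
  [0,0,0,0,0,-1],
  [0,0,0,0,0,-1],
  [0,0,0,0,0,-1],
  [0,0,0,0,0,-0.4],
  [0,0,0,0,0,0],
])

```text
time: 3.4
ee_pos: [0.1792, -0.5988, 0.2563]
eef_rot: [180.0, 0.0, 83.9]
ft_force: [-0.9, 0.2, -0.7]
width: -0.004
finger_force: 0.0
```

```bash
python3 g.py 0 -0.185 0.053 90
```

```text
t 3.4 shift [11.514  6.347  5.084] turn [ 0.    -0.     0.007] | now fix [-0.2535 -0.6458  0.2563] F [-0.9  0.2 -0.7] j [-79.  16.  -2.  73.   0.  17.] w -0.0 0.025
```

drive_tool([
  [0.96,0.53,0,0,0,0],
  [0.96,0.53,0,0,0,0],
  [0.96,0.53,0,0,0,0],
  [0.96,0.53,0,0,0,0],
  [0.96,0.53,0,0,0,0],
])

```text
time: 3.9
ee_pos: [0.3058, -0.4178, 0.2565]
eef_rot: [180.0, 0.0, 83.7]
ft_force: [0.4, -0.4, 0.4]
width: -0.004
finger_force: 0.0
```

drive_tool([
  [0.96,0.53,0,0,0,0],
  [0.96,0.53,0,0,0,0],
  [0.96,0.53,0,0,0,0],
  [0.96,0.53,0,0,0,0],
  [0.96,0.53,0,0,0,0],
])

```text
time: 4.4
ee_pos: [0.4319, -0.2381, 0.2566]
eef_rot: [180.0, 0.0, 83.8]
ft_force: [0.3, 0.2, 0.3]
width: -0.006
finger_force: 0.0
```

drive_tool([
  [0.96,0.53,0,0,0,0],
  [0.95,0.52,0,0,0,0],
  [0,0,1,0,0,0],
  [0,0,1,0,0,0],
  [0,0,1,0,0,0],
])

```text
time: 4.9
ee_pos: [0.4818, -0.1678, 0.1357]
eef_rot: [179.9, 0.0, 83.9]
ft_force: [0.7, -0.7, -0.5]
width: -0.001
finger_force: 0.0
```

drive_tool([
  [0,0,1,0,0,0],
  [0,0,0.5,0,0,0],
  [0,0,0,0,0,0],
])

```text
time: 5.2
ee_pos: [0.4779, -0.1666, 0.0731]
eef_rot: [-179.6, -0.2, 83.8]
ft_force: [-1.6, -0.0, 0.4]
width: 0.002
finger_force: 0.0
```

```bash
python3 g.py 0 -0.185 0.053 90
python3 - <<'E'
from h import *
a=imaging.camera("scene");b=imaging.camera("top")
A=cv2.resize(a[140:255,175:305,::-1],None,fx=4,fy=4,interpolation=cv2.INTER_CUBIC)
B=cv2.resize(b[170:300,205:345,::-1],None,fx=4,fy=4,interpolation=cv2.INTER_CUBIC)
h=max(A.shape[0],B.shape[0])
w=max(A.shape[1],B.shape[1])
f=lambda I:cv2.copyMakeBorder(I,0,h-I.shape[0],0,w-I.shape[1],cv2.BORDER_CONSTANT)
I=np.hstack([f(A),f(B)]);cv2.imwrite('pics/app.png',cv2.resize(I,(800,int(800*I.shape[0]/I.shape[1]))))
E
```

```text
t 5.2 shift [-0.028  0.083  0.501] turn [-0.051 -0.019 -0.   ] | now fix [-0.0032 -0.1839  0.0731] F [-1.6 -0.   0.4] j [-27.  14. -28.  48.  -0.  70.] w 0.0 0.025
```

View pics/app.png

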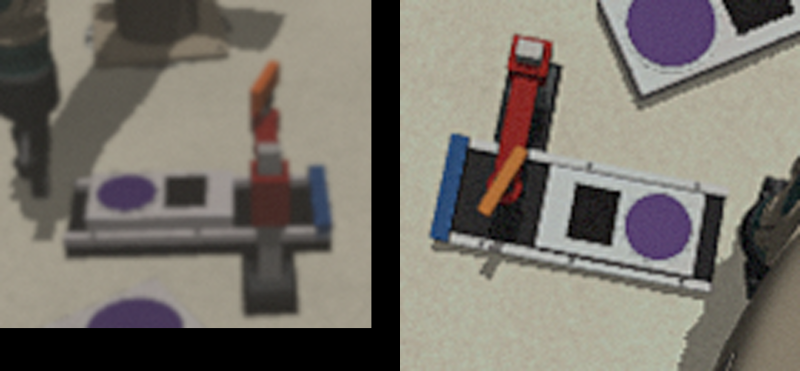

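The picture shows the shut fingers at (35,180) in the left half and (750,235) in the right half. They are just beyond the open end of the fixture and in line with the carrier.

drive_tool([
  [0,0.08,0.25,0,0,0],
  [0,0,0.25,0,0,0],
  [0.4,0,0,0,0,0],
  [0.4,0,0,0,0,0],
  [0,0,0,0,0,0],
])

```text
time: 5.8
ee_pos: [0.4872, -0.1346, 0.0563]
eef_rot: [-180.0, -0.1, 84.0]
ft_force: [-0.9, 0.5, -0.2]
width: -0.0
finger_force: 0.0
```

drive_tool([
  [0.2,0,0,0,0,0],
  [0.2,0,0,0,0,0],
  [0.2,0,0,0,0,0],
  [0.2,0,0,0,0,0],
  [0.2,0,0,0,0,0],
])

```text
time: 6.3
ee_pos: [0.4923, -0.0979, 0.0567]
eef_rot: [180.0, 0.2, 83.8]
ft_force: [-0.1, -5.2, -0.6]
width: 0.0
finger_force: 2.7
```

```bash
python3 g.py 0 -0.046 0.053 90
```

```text
t 6.3 shift [ 1.702 -0.091  0.085] turn [0.006 0.028 0.001] | now fix [ 0.0037 -0.1141  0.0567] F [-0.1 -5.2 -0.6] j [-19.  15. -30.  45.  -0.  78.] w 0.0 0.025
```

drive_tool([
  [0.2,-0.03,0.03,0,0,0],
  [0.2,-0.03,0,0,0,0],
  [0.2,0,0,0,0,0],
  [0.2,0,0,0,0,0],
  [0.2,0,0,0,0,0],
])

```text
time: 6.8
ee_pos: [0.4956, -0.0594, 0.0566]
eef_rot: [179.8, 0.4, 83.8]
ft_force: [-1.0, -9.0, 4.4]
width: -0.002
finger_force: 4.4
```

drive_tool([
  [0.12,0,0,0,0,0],
  [0.12,0,0,0,0,0],
  [0.12,0,0,0,0,0],
  [0.05,0,0,0,0,0],
  [0.05,0,0,0,0,0],
])

```text
time: 7.3
ee_pos: [0.4974, -0.0412, 0.0566]
eef_rot: [179.8, 0.4, 83.8]
ft_force: [-1.1, -8.9, 4.9]
width: 0.004
finger_force: 4.5
```

```bash
python3 g.py 0 -0.046 0.053 90
```

```text
t 7.3 shift [ 0.279 -0.067  0.088] turn [ 0.026  0.053 -0.003] | now fix [ 0.0027 -0.0571  0.0566] F [-1.1 -8.9  4.9] j [-12.  14. -31.  45.  -0.  84.] w 0.0 0.025
```

drive_tool([
  [0.08,0,0,0,0,0],
  [0.08,0,0,0,0,0],
  [0.04,0,0,0,0,0],
  [0,0,0,0,0,0],
])

```text
time: 7.7
ee_pos: [0.4983, -0.033, 0.0566]
eef_rot: [179.8, 0.4, 83.8]
ft_force: [-0.7, -7.6, 4.4]
width: 0.002
finger_force: 4.1
```

drive_tool([
  [0.04,0,0,0,0,0],
  [0.04,0,0,0,0,0],
  [0.04,0,0,0,0,0],
  [0,0,0,0,0,0],
])

```text
time: 8.1
ee_pos: [0.4987, -0.0296, 0.0567]
eef_rot: [179.8, 0.6, 83.7]
ft_force: [-2.4, -11.9, 5.2]
width: -0.002
finger_force: 6.0
```

```bash
python3 g.py 0 -0.046 0.053 90
```

```text
t 8.1 shift [-0.014 -0.067  0.092] turn [ 0.026  0.073 -0.007] | now fix [ 0.0027 -0.0454  0.0567] F [ -2.4 -11.9   5.2] j [-11.  14. -30.  45.  -1.  86.] w -0.0 0.025
```

drive_tool([
  [0.04,0,0,0,0,0],
  [0.04,0,0,0,0,0],
  [0.04,0,0,0,0,0],
  [0,0,0,0,0,0],
])

```text
time: 8.5
ee_pos: [0.4987, -0.0292, 0.0568]
eef_rot: [179.8, 1.3, 83.6]
ft_force: [-3.8, -24.9, 5.7]
width: 0.001
finger_force: 12.6
```

drive_tool([
  [0.04,0,0,0,0,0],
  [0.04,0,0,0,0,0],
  [0,0,0,0,0,0],
])

```text
time: 8.8
ee_pos: [0.4987, -0.029, 0.0569]
eef_rot: [179.8, 1.7, 83.5]
ft_force: [-5.8, -33.3, 5.6]
width: -0.002
finger_force: 16.9
```

```bash
python3 g.py 0 -0.046 0.053 90
python3 - <<'E'
from h import *
b=imaging.camera("top")
cv2.imwrite('pics/home.png',cv2.resize(b[170:280,205:345,::-1],None,fx=5.5,fy=5,interpolation=cv2.INTER_CUBIC))
E
```

```text
t 8.8 shift [-0.027 -0.064  0.098] turn [ 0.019  0.216 -0.037] | now fix [ 0.0026 -0.0448  0.0569] F [ -5.8 -33.3   5.6] j [-10.  14. -30.  45.  -2.  87.] w -0.0 0.025
```

View pics/home.png

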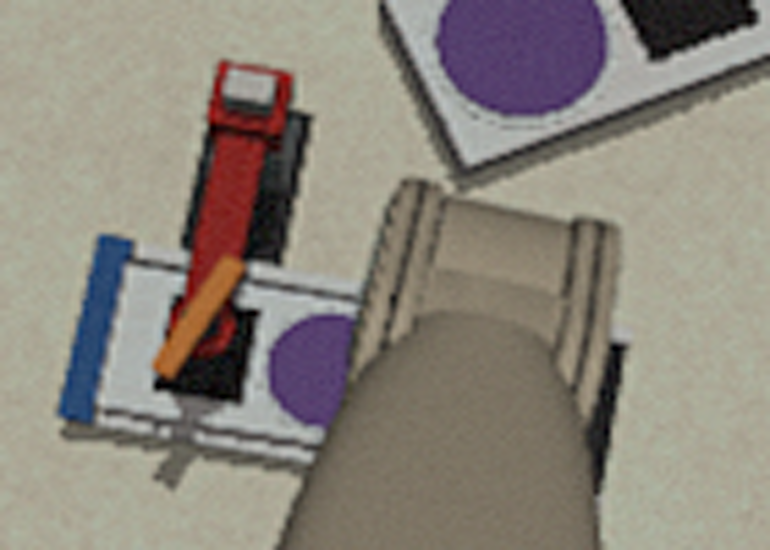

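The carrier's end meets the blue stop at (105,330), with the pad under the handle at (205,350). It is home. I'll back off and go to the press spot.

drive_tool([
  [-0.2,0,0,0,0,0],
  [-0.4,0,0,0,0,0],
  [-0.3,0,-0.8,0,0,0],
  [0,0,-1,0,0,0],
  [0,0,-1,0,0,0],
])

```text
time: 9.35
ee_pos: [0.4933, -0.0533, 0.1679]
eef_rot: [-179.9, -0.1, 83.8]
ft_force: [1.4, 0.3, -0.0]
width: 0.002
finger_force: 0.0
```

drive_tool([
  [0,0,-1,0,0,-1],
  [0,0,-1,0,0,-1],
  [0,0,-0.5,0,0,-1],
  [0,0,0,0,0,-1],
  [0,0,0,0,0,-1],
])

```text
time: 9.85
ee_pos: [0.4947, -0.0532, 0.2686]
eef_rot: [179.9, 0.1, 124.2]
ft_force: [-0.1, 0.1, 0.1]
width: 0.003
finger_force: 0.0
```

drive_tool([
  [0,0,0,0,0,-1],
  [0,0,0,0,0,-1],
  [0,0,0,0,0,-1],
  [0,0,0,0,0,-1],
  [0,0,0,0,0,-1],
])

```text
time: 10.35
ee_pos: [0.4938, -0.053, 0.267]
eef_rot: [179.9, -0.0, 164.2]
ft_force: [0.2, 0.8, -0.3]
width: 0.0
finger_force: 0.0
```

drive_tool([
  [0,0,0,0,0,-1],
  [0,0,0,0,0,-0.25],
  [0,0,0,0,0,0],
])

```text
time: 10.65
ee_pos: [0.4939, -0.0531, 0.267]
eef_rot: [179.9, -0.0, 173.9]
ft_force: [0.8, 0.6, -0.1]
width: 0.001
finger_force: 0.0
```

```bash
python3 g.py 0.066 0.08 0.18 180
python3 - <<'E'
from h import *
for q in ("carrier","handle_grip","press_spot","screw"):
  for c in ("scene","top"): 
    imaging.camera(c); print(q,c,[(a.round(1).tolist(),round(b,2)) for a,b in pts(c,q,2)])
p=np.load('fix.npy')
for z in (.14,.15,.16): print(z,[proj(c,F(p,(.066,.08,z)))[0].round(1) for c in("scene","top")])
E
```

```text
t 10.65 shift [-1.645  3.729  2.178] turn [ 0.007 -0.002  0.008] | now fix [ 0.0004 -0.0693  0.267 ] F [ 0.8  0.6 -0.1] j [-14.   2. -16.  72.   0.  -7.] w 0.0 0.025
carrier scene [([261.4, 213.2], 0.86), ([207.0, 275.4], 0.69)]
carrier top [([310.5, 170.5], 0.76), ([254.9, 242.4], 0.73)]
handle_grip scene [([268.1, 167.1], 0.6)]
handle_grip top [([239.4, 233.6], 0.65), ([239.4, 234.7], 0.62)]
press_spot scene [([265.6, 190.1], 0.98)]
press_spot top [([247.8, 215.2], 0.95), ([264.6, 247.9], 0.41)]
screw scene [([269.1, 183.6], 0.42)]
screw top [([238.8, 234.3], 0.71)]
0.14 [array([267.5, 195.1]), array([245.5, 212.7])]
0.15 [array([267.5, 192.5]), array([245.4, 212.1])]
0.16 [array([267.5, 189.8]), array([245.3, 211.5])]
```

drive_tool([
  [-0.33,0.75,0,0,0,0],
  [-0.33,0.75,0,0,0,0],
  [-0.33,0.75,0,0,0,0],
  [-0.33,0.75,0,0,0,0],
  [-0.33,0.73,0,0,0,0],
])

```text
time: 11.95
ee_pos: [0.5763, 0.0888, 0.2671]
eef_rot: [180.0, 0.0, 173.9]
ft_force: [0.9, -0.0, -0.2]
width: 0.001
finger_force: 0.0
```

drive_tool([
  [0,0,0,0,0,0],
  [0,0,0.6,0,0,0],
  [0,0,0.6,0,0,0],
  [0,0,0.4,0,0,0],
  [0,0,0,0,0,0],
])

```text
time: 12.45
ee_pos: [0.5731, 0.0869, 0.2002]
eef_rot: [-179.9, -0.4, 173.8]
ft_force: [-0.5, -1.0, 0.5]
width: -0.001
finger_force: 0.0
```

```bash
python3 g.py 0.066 0.08 0.18 180
python3 - <<'E'
from h import *
a=imaging.camera("scene");b=imaging.camera("top")
f=lambda I:cv2.resize(I[:,:,::-1],None,fx=4,fy=4,interpolation=cv2.INTER_CUBIC)
cv2.imwrite('pics/press.png',np.hstack([f(a[130:245,215:310]),f(b[165:280,205:300])]))
E
```

```text
t 12.45 shift [-0.053  0.041  0.505] turn [-0.009 -0.044  0.005] | now fix [0.064  0.0784 0.2002] F [-0.5 -1.   0.5] j [  2.  14. -11.  65.  -0.   8.] w -0.0 0.025
```

View pics/press.png

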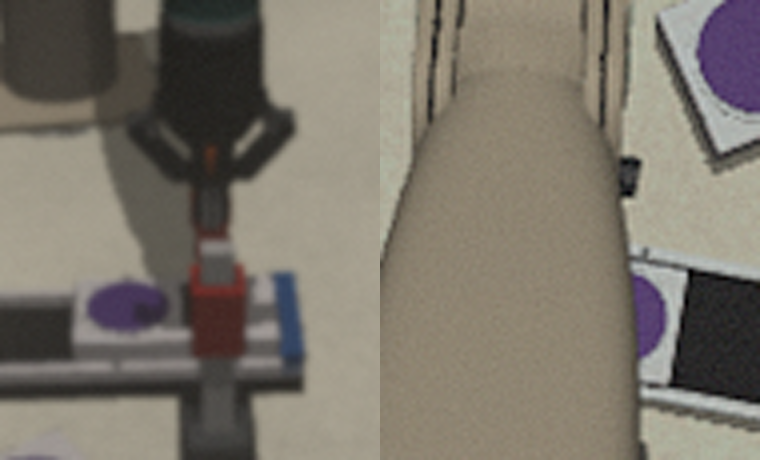

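In the left half the shut fingers are at (210,205), straight over the red arm behind the post at (217,260). They are clear of the post and the paddle, so I'll press.

drive_tool([
  [-0.05,0.04,0.2,0,0,0],
  [0,0,0.2,0,0,0],
  [0,0,0.1,0,0,0],
  [0,0,0.1,0,0,0],
  [0,0,0.1,0,0,0],
])

```text
time: 13.05
ee_pos: [0.5778, 0.0889, 0.175]
eef_rot: [-180.0, -0.0, 173.9]
ft_force: [-0.4, -0.4, 0.8]
width: -0.003
finger_force: 0.4
```

drive_tool([
  [0,0,0.1,0,0,0],
  [0,0,0.1,0,0,0],
  [0,0,0.1,0,0,0],
  [0,0,0.1,0,0,0],
  [0,0,0.1,0,0,0],
])

```text
time: 13.55
ee_pos: [0.5778, 0.089, 0.1548]
eef_rot: [-180.0, -0.0, 173.9]
ft_force: [-0.3, -0.7, 0.1]
width: 0.002
finger_force: 0.4
```

```bash
python3 g.py 0.066 0.08 0.131 180
```

```text
t 13.55 shift [ 0.062 -0.024  0.595] turn [-0.    -0.     0.008] | now fix [0.0685 0.081  0.1548] F [-0.3 -0.7  0.1] j [  2.  16. -14.  60.   0.   9.] w 0.0 0.025
```

drive_tool([
  [0,0,0.1,0,0,0],
  [0,0,0.1,0,0,0],
  [0,0,0.1,0,0,0],
  [0,0,0,0,0,0],
])

```text
time: 13.95
ee_pos: [0.5774, 0.0889, 0.1423]
eef_rot: [-180.0, -0.1, 173.9]
ft_force: [-0.5, 0.1, 0.1]
width: 0.0
finger_force: 0.0
```

```bash
python3 g.py 0.066 0.08 0.131 180
python3 - <<'E'
from h import *
a=imaging.camera("scene")
for q in ("handle_grip","press_spot"): print([(x.round(1),y) for x,y in pts("scene",q,2)])
p=np.load('fix.npy')
for z in (.14,.15,.16,.17): print(z,[proj("scene",F(p,(x,.08,z)))[0].round(1) for x in (0,.066)])
f=lambda I:cv2.resize(I[:,:,::-1],None,fx=6,fy=6,interpolation=cv2.INTER_CUBIC)
cv2.imwrite('pics/press2.png',f(a[140:235,215:310]))
E
```

```text
t 13.95 shift [ 0.051 -0.022  0.283] turn [-0.001 -0.008  0.008] | now fix [0.0681 0.0809 0.1423] F [-0.5  0.1  0.1] j [  2.  17. -15.  58.   0.   9.] w 0.0 0.025
[(array([267.7, 202.5]), 0.56)]
[(array([267.9, 201.7]), 0.59)]
0.14 [array([266.7, 183.5]), array([267.5, 195.1])]
0.15 [array([266.7, 180.9]), array([267.5, 192.5])]
0.16 [array([266.6, 178.2]), array([267.5, 189.8])]
0.17 [array([266.6, 175.6]), array([267.5, 187. ])]
```

View pics/press2.png

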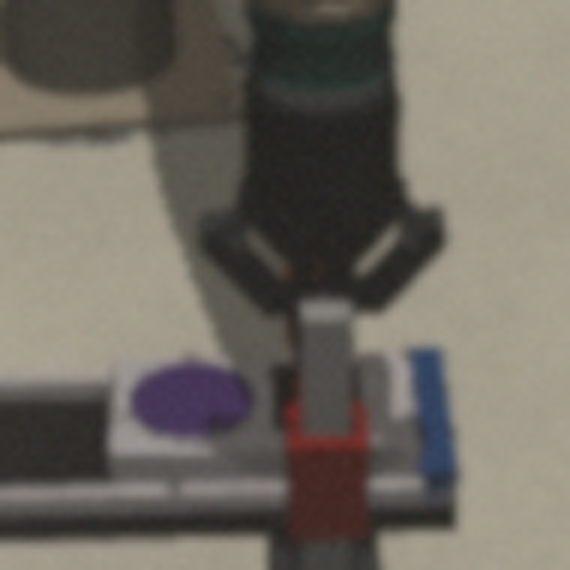

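The collar top has dropped from row 202 to row 207, so the arm is sliding down. I'll keep pressing.

drive_tool([
  [0,0,0.1,0,0,0],
  [0,0,0.1,0,0,0],
  [0,0,0.05,0,0,0],
  [0,0,0,0,0,0],
])

```text
time: 14.5
ee_pos: [0.5774, 0.0889, 0.1326]
eef_rot: [-180.0, -0.1, 173.9]
ft_force: [-0.3, -0.1, 0.2]
width: 0.001
finger_force: 0.0
```

drive_tool([
  [0,0,0.05,0,0,0],
  [0,0,0.05,0,0,0],
  [0,0,0,0,0,0],
])

```text
time: 14.8
ee_pos: [0.5779, 0.0889, 0.1308]
eef_rot: [-180.0, 0.0, 173.9]
ft_force: [-4.4, -0.9, 9.0]
width: -0.002
finger_force: 4.8
```

drive_tool([
  [0,0,0.05,0,0,0],
  [0,0,0,0,0,0],
])

```text
time: 15.0
ee_pos: [0.578, 0.0889, 0.1304]
eef_rot: [-180.0, 0.1, 173.9]
ft_force: [-6.9, -1.1, 17.4]
width: 0.001
finger_force: 8.8
```

drive_tool([
  [0,0,0.05,0,0,0],
  [0,0,0,0,0,0],
])

```text
time: 15.2
ee_pos: [0.578, 0.089, 0.1301]
eef_rot: [-180.0, 0.1, 173.9]
ft_force: [-9.9, -0.2, 26.0]
width: 0.003
finger_force: 13.1
```

drive_tool([
  [0,0,0,0,0,0],
  [0,0,0,0,0,0],
  [0,0,-0.8,0,0,0],
  [0,0,-1,0,0,0],
  [0,0,-1,0,0,0],
])

```text
time: 15.7
ee_pos: [0.577, 0.0889, 0.2378]
eef_rot: [-180.0, -0.1, 173.9]
ft_force: [1.0, -0.0, 0.3]
width: -0.002
finger_force: 0.0
```

drive_tool([
  [0,0,-0.8,0,0,0],
  [0.33,-0.75,0,0,0,0],
  [0.33,-0.75,0,0,0,0],
  [0.33,-0.75,0,0,0,0],
  [0.33,-0.75,0,0,0,0],
], gripper=-1)

```text
time: 16.2
ee_pos: [0.5117, -0.0255, 0.2691]
eef_rot: [-180.0, 0.0, 173.9]
ft_force: [0.1, -0.3, -0.1]
width: 0.845
finger_force: 0.0
```

drive_tool([
  [0.33,-0.73,0,0,0,0],
  [0,0,0,0,0,-1],
  [0,0,0,0,0,-1],
  [0,0,0,0,0,-1],
  [0,0,0,0,0,-1],
])

```text
time: 16.7
ee_pos: [0.496, -0.0525, 0.269]
eef_rot: [180.0, -0.0, -153.8]
ft_force: [-0.7, 0.1, -0.3]
width: 1.003
finger_force: 0.0
```

drive_tool([
  [0,0,0,0,0,-1],
  [0,0,0,0,0,-1],
  [0,0,0,0,0,-1],
  [0,0,0,0,0,-1],
  [0,0,0,0,0,-1],
])

```text
time: 17.2
ee_pos: [0.496, -0.0523, 0.2689]
eef_rot: [180.0, -0.0, -113.8]
ft_force: [-0.3, -0.8, -0.7]
width: 0.996
finger_force: 0.0
```

drive_tool([
  [0,0,0,0,0,-1],
  [0,0,0,0,0,-1],
  [0,0,0,0,0,-1],
  [0,0,0,0,0,-1],
  [0,0,0,0,0,-1],
])

```text
time: 17.7
ee_pos: [0.496, -0.0523, 0.2689]
eef_rot: [180.0, 0.0, -73.8]
ft_force: [-0.6, 0.2, -0.3]
width: 1.0
finger_force: 0.0
```

drive_tool([
  [0,0,0,0,0,-1],
  [0,0,0,0,0,-1],
  [0,0,0,0,0,-1],
  [0,0,0,0,0,-1],
  [0,0,0,0,0,-1],
])

```text
time: 18.2
ee_pos: [0.496, -0.0523, 0.2689]
eef_rot: [180.0, 0.0, -33.8]
ft_force: [0.7, -0.6, -0.1]
width: 0.998
finger_force: 0.0
```

```bash
python3 - <<'E'
from h import *
a=imaging.camera("scene");b=imaging.camera("top")
p=np.load('fix.npy'); uv={}
for c,im in(("scene",a),("top",b)):
    hsv=cv2.cvtColor(im,cv2.COLOR_RGB2HSV); m=((hsv[...,0]>=8)&(hsv[...,0]<=18)&(hsv[...,1]>140)&(hsv[...,2]>70)).astype(np.uint8)
    m[:150]=0;m[:,:220]=0;m[:,285:]=0;m[250:]=0
    n,l,s,ce=cv2.connectedComponentsWithStats(m); k=1+s[1:,4].argmax(); q=np.argwhere(l==k)[:,::-1].astype(np.float32)
    print(c,s[k],ce[k].round(2),cv2.minAreaRect(q)); uv[c]=ce[k]
    if c=="top":
        d=np.cov(q.T); w,v=np.linalg.eigh(d); e=v[:,1]*10
        x1,x2=onz(c,ce[k]+e,.15),onz(c,ce[k]-e,.15); print("dir",np.degrees(np.arctan2(*(x2-x1)[::-1])),"mid@.153",onz(c,ce[k],.153))
    print(c,[(x.round(1),round(y,2)) for x,y in pts(c,"handle_grip",2)])
print(tri(uv),F(p,(0,.08,0)))
E
python3 g.py 0 0.08 0.22 -19.4
```

```text
scene [264 176   8  12  42] [267.45 181.81] ((267.4615173339844, 181.8076934814453), (3.3282015323638916, 12.480754852294922), 33.6900634765625)
scene [(array([266.7, 183.1]), 0.51), (array([371.7, 201.8]), 0.39)]
top [234 224  16  23 131] [241.02 235.08] ((241.13731384277344, 234.7768096923828), (5.3719987869262695, 25.54975128173828), 31.607501983642578)
dir -26.176467469678077 mid@.153 [0.50887683 0.0948531 ]
top [(array([241.2, 237.6]), 0.56)]
(array([0.50975558, 0.09634461, 0.14627765]), np.float64(0.49007946643052946)) [[0.50962277 0.09539703 0.        ]]
t 18.4 shift [-1.802 -3.241  1.225] turn [ 0.     0.002 -1.088] | now fix [ 0.0025 -0.0683  0.269 ] F [ 0.2 -0.3 -0.3] j [ -13.    3.  -16.   72.    0. -159.] w 1.0 0.025
```

drive_tool([
  [0,0,0,0,0,-0.98],
  [-0.33,-0.87,0,0,0,0],
  [-0.33,-0.87,0,0,0,0],
  [-0.33,-0.87,0,0,0,0],
  [-0.32,-0.86,0,0,0,0],
])

```text
time: 18.9
ee_pos: [0.5107, 0.0966, 0.2692]
eef_rot: [-180.0, -0.0, -26.5]
ft_force: [0.6, -0.5, -0.2]
width: 1.0
finger_force: 0.0
```

drive_tool([
  [0,0,0,0,0,0],
  [0,0,0.6,0,0,0],
  [0,0,0.6,0,0,0],
  [0,0,0,0,0,0],
])

```text
time: 19.3
ee_pos: [0.508, 0.0947, 0.2178]
eef_rot: [179.8, 0.3, -26.4]
ft_force: [-0.8, 0.0, -0.0]
width: 1.0
finger_force: 0.0
```

```bash
python3 g.py 0 0.08 0.148 -19.8
```

```text
t 19.3 shift [ 0.04  -0.041  1.744] turn [ 0.027  0.043 -0.05 ] | now fix [-0.0016  0.0791  0.2178] F [-0.8  0.  -0. ] j [   3.    7.  -18.   66.   -0. -150.] w 1.0 0.025
```

drive_tool([
  [0,0,0.6,0,0,0],
  [0,0,0.6,0,0,0],
  [0,0,0.5,0,0,0],
  [0,0,0,0,0,0],
  [0,0,0,0,0,0],
])

```text
time: 19.8
ee_pos: [0.5112, 0.0949, 0.154]
eef_rot: [-180.0, -0.0, -26.4]
ft_force: [0.6, -0.1, 0.1]
width: 0.996
finger_force: 0.0
```

```bash
python3 g.py 0 0.08 0.148 -19.8
python3 - <<'E'
from h import *
a=imaging.camera("scene")
f=lambda I:cv2.resize(I[:,:,::-1],None,fx=6,fy=6,interpolation=cv2.INTER_CUBIC)
cv2.imwrite('pics/grip.png',f(a[140:235,215:310]))
E
```

```text
t 19.8 shift [-0.04   0.007  0.15 ] turn [-0.001 -0.003 -0.045] | now fix [0.0016 0.0797 0.154 ] F [ 0.6 -0.1  0.1] j [   3.   10.  -22.   58.   -0. -150.] w 1.0 0.025
```

View pics/grip.png

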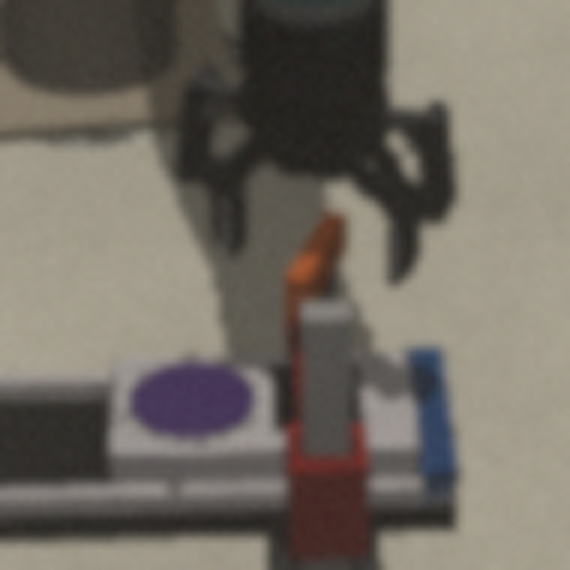

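The paddle at (315,255) stands midway between the open fingers at (230,235) and (402,265). I'll close on it and turn.

drive_tool([
  [0,0,0.12,0,0,0],
  [0,0,0,0,0,0],
])

```text
time: 20.05
ee_pos: [0.5113, 0.0953, 0.149]
eef_rot: [-180.0, -0.1, -26.3]
ft_force: [-0.4, -0.5, 1.0]
width: 1.002
finger_force: 0.0
```

drive_tool([
  [0,0,0,0,0,0],
  [0,0,0,0,0,0],
  [0,0,0,0,0,0],
  [0,0,0,0,0,0],
  [0,0,0,0,0,0],
], gripper=1)

```text
time: 20.55
ee_pos: [0.5109, 0.0954, 0.1487]
eef_rot: [-180.0, -0.0, -26.3]
ft_force: [-1.0, 0.4, 1.2]
width: 0.198
finger_force: 58.6
```

drive_tool([
  [0,0,0,0,0,0],
  [0,0,0,0,0,0],
  [0,0,0,0,0,0],
])

```text
time: 20.85
ee_pos: [0.5109, 0.0954, 0.1487]
eef_rot: [-180.0, -0.0, -26.3]
ft_force: [-1.3, 0.8, 3.3]
width: 0.192
finger_force: 58.6
```

drive_tool([
  [0,0,0,0,0,0.7],
  [0,0,0,0,0,0.7],
  [0,0,0,0,0,0.7],
  [0,0,0,0,0,0.7],
  [0,0,0,0,0,0.7],
])

```text
time: 21.35
ee_pos: [0.5107, 0.0952, 0.1486]
eef_rot: [180.0, -0.0, -54.5]
ft_force: [-1.0, -1.2, 4.2]
width: 0.196
finger_force: 58.8
```

drive_tool([
  [0,0,0,0,0,0.7],
  [0,0,0,0,0,0.7],
  [0,0,0,0,0,0.7],
  [0,0,0,0,0,0.7],
  [0,0,0,0,0,0.7],
])

```text
time: 21.85
ee_pos: [0.5104, 0.0951, 0.1486]
eef_rot: [180.0, -0.0, -82.5]
ft_force: [-3.0, 0.6, 4.6]
width: 0.197
finger_force: 58.8
```

```bash
python3 g.py 0 0.08 0.148 -199.8; python3 -c "
from h import *
s=monitor.sense();print(s['moment'],s['finger_force'])"
```

```text
t 21.85 shift [-0.01   0.019  0.015] turn [-2.0000e-03 -8.0000e-03  1.5436e+01] | now fix [0.0009 0.0798 0.1486] F [-3.   0.6  4.6] j [  3.  10. -23.  57.  -0. -94.] w 0.2 0.025
[-0.02557714  0.54390339  0.11680333] 58.843066692352295
```

drive_tool([
  [0,0,0,0,0,0.77],
  [0,0,0,0,0,0.77],
  [0,0,0,0,0,0.77],
  [0,0,0,0,0,0.77],
  [0,0,0,0,0,0.77],
])

```text
time: 22.35
ee_pos: [0.5102, 0.0952, 0.1486]
eef_rot: [179.9, -0.0, -113.3]
ft_force: [-2.2, 0.1, 5.2]
width: 0.195
finger_force: 58.9
```

drive_tool([
  [0,0,0,0,0,0.77],
  [0,0,0,0,0,0.77],
  [0,0,0,0,0,0.77],
  [0,0,0,0,0,0.77],
  [0,0,0,0,0,0.77],
])

```text
time: 22.85
ee_pos: [0.5101, 0.0954, 0.1486]
eef_rot: [179.9, -0.1, -144.1]
ft_force: [-3.1, 0.8, 6.0]
width: 0.197
finger_force: 58.9
```

drive_tool([
  [0,0,0,0,0,0.77],
  [0,0,0,0,0,0.77],
  [0,0,0,0,0,0.77],
  [0,0,0,0,0,0.77],
  [0,0,0,0,0,0.77],
])

```text
time: 23.35
ee_pos: [0.51, 0.0956, 0.1486]
eef_rot: [180.0, -0.1, -174.9]
ft_force: [-2.9, 0.5, 4.9]
width: 0.194
finger_force: 58.9
```

drive_tool([
  [0,0,0,0,0,0.77],
  [0,0,0,0,0,0.77],
  [0,0,0,0,0,0.77],
  [0,0,0,0,0,0.77],
  [0,0,0,0,0,0.77],
])

```text
time: 23.85
ee_pos: [0.5101, 0.0957, 0.1486]
eef_rot: [180.0, -0.1, 154.3]
ft_force: [-3.3, 1.0, 5.8]
width: 0.196
finger_force: 58.9
```

```bash
python3 g.py 0 0.08 0.148 -199.8; python3 -c "
from h import *
s=monitor.sense();print(s['moment'],s['finger_force'])"
```

```text
t 23.85 shift [ 0.007 -0.012  0.014] turn [ 0.002 -0.012  0.036] | now fix [0.0004 0.0804 0.1486] F [-3.3  1.   5.8] j [  3.  10. -23.  57.   0.  29.] w 0.2 0.025
[0.25546757 0.70941483 0.11589653] 58.89042556285858
```

drive_tool([
  [0,0,0,0,0,0],
  [0,0,0,0,0,0],
  [0,0,0,0,0,0],
  [0,0,0,0,0,0],
  [0,0,0,0,0,0],
], gripper=-1)

```text
time: 24.35
ee_pos: [0.5108, 0.0952, 0.1482]
eef_rot: [-180.0, -0.0, 154.5]
ft_force: [-0.3, 0.3, -0.2]
width: 0.993
finger_force: 0.0
```

drive_tool([
  [0,0,0,0,0,0],
  [0,0,-0.5,0,0,0],
  [0,0,-0.8,0,0,0],
  [0,0,-0.8,0,0,0],
  [0,0,-0.8,0,0,0],
])

```text
time: 24.85
ee_pos: [0.5105, 0.0953, 0.2654]
eef_rot: [-180.0, -0.0, 154.5]
ft_force: [0.2, -0.2, 0.0]
width: 1.003
finger_force: 0.0
```

drive_tool([
  [0.3,0.8,0,0,0,0],
  [0.3,0.8,0,0,0,0],
  [0.3,0.8,0,0,0,0],
  [0.3,0.8,0,0,0,0],
  [0,0,0,0,0,0],
])

```text
time: 25.35
ee_pos: [0.5228, 0.2348, 0.2643]
eef_rot: [179.9, 0.0, 154.7]
ft_force: [-0.7, -0.6, 0.6]
width: 1.002
finger_force: 0.0
```

```bash
python3 g.py 0 0 0.25 -199.8
python3 - <<'E'
from h import *
a=imaging.camera("scene");b=imaging.camera("top")
f=lambda I:cv2.resize(I[:,:,::-1],None,fx=4,fy=4,interpolation=cv2.INTER_CUBIC)
cv2.imwrite('pics/end.png',np.hstack([f(a[130:245,215:310]),f(b[165:280,205:305])]))
E
```

```text
t 25.35 shift [-1.841 -5.183  0.348] turn [0.012 0.    0.094] | now fix [-0.002   0.22    0.2643] F [-0.7 -0.6  0.6] j [18. 10. -8. 72.  0. 43.] w 1.0 0.025
```

View pics/end.png

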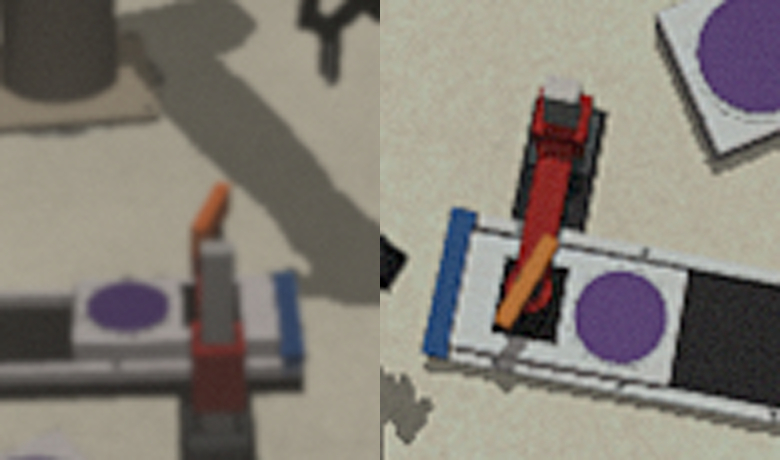

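The end picture shows the carrier against the blue stop and the arm down, with the foot on the pad. The paddle is back at its slant after half a turn, and the gripper is clear. I'm handing in.

```bash
python3 -c "
from bench import ticket
print(ticket.close_job())"
```

```text
the job is handed in; nothing more can be done
None
```

I handed the job in: the carrier is home against the blue stop, the clamp arm is pressed down onto it (26 N push), the handle is turned half a turn clockwise and the gripper is clear, but I couldn't measure the final clamping force and the hand-in returned no verdict.

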